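# Match the shoe lasts and set the activator timer

### The job

Get the sole-cement heater ready for the next pair: a left shoe last stands on the mat; pick out the right last that matches its shape and stand it on the mat close beside it on its right, like a pair of shoes, heels level and toes pointing the same way. Then roll the timer's thumbwheel by its edge, with no more than finger pressure, until the 4 stands square in the window. Leave the other lasts and everything else where they are.

Things in the scene. Friction and masses are not known exactly. Their poses are not given: they have to be found in the camera images.
- console: grey timer console fixed to the table; origin under the wheel's centre at table level, x away from the operator, y to the left. Housing x -85 to +115 mm, y -123 to +67 mm, flat top at 85 mm high; black window frame right of the wheel (x +-58, y -88 to -42, top 112 mm). Must not be pressed, wheel included, with more than 80 N by the fingers.
- heater_nose (a point): front lower edge of the fixed heater head that hangs over the wheel: a box in the console's frame x -30 to +135 mm, y +-25, underside 215, top 260 mm high, on a column behind (x 82 to 132 mm). A gripper cannot reach the wheel from straight above: lean it back about 40 deg towards -x, fingertips pointing forwards and down. This point: x -30, y 0, 215 mm high.
- wheel_axis (a point): centre of the thumbwheel, 60 mm above the table; wheel axis along the console's y. The wheel is 110 mm in diameter, 26 mm wide (y +-13 mm), so its top is at 115 mm: 30 mm of it stand proud of the housing. Its knurl is 30 round ribs along y, 6 mm thick, 20 mm long, 12 deg apart, 3.5 mm proud of the core; a light touch slips on it, 10 to 15 N holds.
- window (a point): the window in the top of the frame: middle of the digit shown, 65 mm right (-y) of the wheel's middle. Digits are black on a white drum that turns with the wheel, upright as seen from the robot.
- wheel (a joint): turn of the thumbwheel, rad: digit N (0 to 9) is square in the window at N x 0.6283. Grows when the top of the wheel is rolled towards the console's -x (towards the robot), falls when rolled away. Stops at 0 and 9. About 0.09 N m of friction (1.7 N at the rim); no clicks; stays where it is left.
- mat: thin flat black mat, 240 x 200 mm, lying flush on the table (no height to speak of), origin at its centre. One left last stands on it.
- mat_left (a point): middle of the left half of the mat, where the left last stands (within 20 mm of it).
- round_left: shoe last (foot form), rigid plastic, 0.3 kg, on its flat sole. Origin at sole level; x to the toe, y to its left. From x -65 to +10 mm an upright block 60 mm high, 42 to 46 wide (flat sides 42 apart at x -40 to +10: grip there), then sloping to a ROUND toe ending at x +68, 54 wide, 30 high (133 mm long). Left foot: the toe is set 6 mm towards -y.
- round_right: shoe last (foot form), rigid plastic, 0.3 kg, on its flat sole. Origin at sole level; x to the toe, y to its left. From x -65 to +10 mm an upright block 60 mm high, 42 to 46 wide (flat sides 42 apart at x -40 to +10: grip there), then sloping to a ROUND toe ending at x +68, 54 wide, 30 high (133 mm long). Right foot: the toe is set 6 mm towards +y.
- square_left: shoe last (foot form), rigid plastic, 0.3 kg, on its flat sole. Origin at sole level; x to the toe, y to its left. From x -65 to +10 mm an upright block 60 mm high, 42 to 46 wide (flat sides 42 apart at x -40 to +10: grip there), then sloping to a SQUARE toe ending at x +100, 52 wide, 27 high (165 mm long). Left foot: the toe is set 6 mm towards -y.
- square_right: shoe last (foot form), rigid plastic, 0.3 kg, on its flat sole. Origin at sole level; x to the toe, y to its left. From x -65 to +10 mm an upright block 60 mm high, 42 to 46 wide (flat sides 42 apart at x -40 to +10: grip there), then sloping to a SQUARE toe ending at x +100, 52 wide, 27 high (165 mm long). Right foot: the toe is set 6 mm towards +y.
- round_right_toe (a point): a point on the round right last 50 mm ahead of its origin, on its x axis at sole level
- square_right_toe (a point): a point on the square right last 50 mm ahead of its origin, on its x axis at sole level
- polish_tin: flat round polish tin, 80 mm across, 26 mm high; origin under its centre (a bystander)
- glue_can: metal can, 80 mm across, 100 mm high; origin under its centre (a bystander)
- shoe_brush: wooden-handled brush lying flat near the back of the table, under 40 mm high (a bystander)
- hammer: hammer lying flat in front of the console, under 40 mm high (a bystander)
- spray: white bottle, 54 mm across, 150 mm high; origin under its centre (a bystander)
- cream_jar: small jar, 60 mm across, 55 mm high; origin under its centre (a bystander)
Mind the look-alikes: they are no part of the job. Leave any brown or orange look-alike of the square_right alone.

How it is judged:
On the way, in this order (a step that is already met when the one before it is completed fails the run):
1. the matching right last stands beside the left one on the mat (((horizontal distance between round_left and mat_left below 0.045 m and x of round_right in the frame of round_left between -0.02 and 0.02 m and y of round_right in the frame of round_left between -0.12 and -0.056 m and x of round_right_toe in the frame of round_left above 0.02 m and angle between the x axis of round_right and the x axis of round_left, either way round below 0.22 rad and angle between each of round_right, round_left's own z axis and vertical below 0.1 rad and height (world z) of round_right below 0.006 m and linear speed of round_right below 0.02 m/s) or (horizontal distance between square_left and mat_left below 0.045 m and x of square_right in the frame of square_left between -0.02 and 0.02 m and y of square_right in the frame of square_left between -0.12 and -0.056 m and x of square_right_toe in the frame of square_left above 0.02 m and angle between the x axis of square_right and the x axis of square_left, either way round below 0.22 rad and angle between each of square_right, square_left's own z axis and vertical below 0.1 rad and height (world z) of square_right below 0.006 m and linear speed of square_right below 0.02 m/s))), for 0.2 s.
2. the timer shows 4 (value of joint wheel between 2.38327 and 2.64327 rad and velocity of joint wheel between -0.05 and 0.05 rad/s), for 0.2 s.
At the end, for the whole second after the job is handed in: The matching right last stands upright, still, at the right of the left one: 56 to 120 mm across, level within 20 mm, toes the same way within 0.22 rad; the left one within 45 mm of the middle of the mat's left half; the wheel rests within 0.13 rad of 4 (2.513 rad) (all of step 2 and ((horizontal distance between round_left and mat_left below 0.045 m and x of round_right in the frame of round_left between -0.02 and 0.02 m and y of round_right in the frame of round_left between -0.12 and -0.056 m and x of round_right_toe in the frame of round_left above 0.02 m and angle between the x axis of round_right and the x axis of round_left, either way round below 0.22 rad and angle between each of round_right, round_left's own z axis and vertical below 0.1 rad and height (world z) of round_right below 0.006 m and linear speed of round_right below 0.02 m/s) or (horizontal distance between square_left and mat_left below 0.045 m and x of square_right in the frame of square_left between -0.02 and 0.02 m and y of square_right in the frame of square_left between -0.12 and -0.056 m and x of square_right_toe in the frame of square_left above 0.02 m and angle between the x axis of square_right and the x axis of square_left, either way round below 0.22 rad and angle between each of square_right, square_left's own z axis and vertical below 0.1 rad and height (world z) of square_right below 0.006 m and linear speed of square_right below 0.02 m/s))); the robot touches nothing.
It fails at once if a left last was moved more than 40 mm (distance of any of round_left, square_left from where it was at the start of the episode above 0.04 m).
It fails at once if the right last of the other shape was moved more than 40 mm ((horizontal distance between round_left and mat_left below 0.045 m and distance of square_right from where it was at the start of the episode above 0.04 m) or (horizontal distance between square_left and mat_left below 0.045 m and distance of round_right from where it was at the start of the episode above 0.04 m)).
It fails at once if a bystander was moved more than 40 mm (distance of any of polish_tin, glue_can, shoe_brush, hammer, spray, cream_jar from where it was at the start of the episode above 0.04 m).
It fails at once if the fingers pressed on the console or its wheel with more than 80 N (contact force between the fingers and console above 80 N).
It also fails if it takes over 61 s, if anything falls off the work surface, if the arm or the gripper's body presses on something with over 40 N, if the wrist force passes 120 N, or if a joint passes its speed limit or range.

### The arm

A 6-joint arm with a two-finger parallel gripper is mounted at the origin on the work surface. World frame = base frame: x ahead of the robot, y to its left, z up, the work surface at z = 0. Lengths are in m, angles in rad, forces in N, time in s.
With the tool pointing down it reaches from about 0.35 to 0.775 m from the base axis. Payload 7.3 kg.
Tool frame: the origin (TCP) lies on the centre line of the jaws, within the pads' length; the fingertips stand 11 mm ahead of it and the grasp point (between the pads) lies 8 mm behind it; z points along the fingers, y is the direction in which the jaws open and shut (so a half turn about z gives the same grasp; the last joint's range is limited). The gripper opens to 92 mm and grips with 3 to 60 N. Pads are 19 mm wide; open, the fingers measure 130 mm over their backs; the gripper's body (75 mm by 190 mm) begins 47 mm behind the grasp point.
Start: joints at [0.966, 0.342, 1.524, -0, 1.275, -0.146], TCP at [0.232, 0.471, 0.238] pointing down, gripper open.
Joint ranges: [-2.53, 2.53], [-0.77, 2.02], [0.04, 2.7], [-1, 4.14], [0.28, 2.66], [-3.11, 3.11]. Speed limits (rad/s): [2.57, 2.57, 3.14, 3.14, 3.14, 3.14].

### API

Orientations are given as [roll, pitch, yaw] about the fixed x, y, z axes, in that order (R = Rz(yaw) Ry(pitch) Rx(roll)).
In Python, from cell import robot gives the robot as it stands.
- The arm moves only by the tool jog_arm, never from a script. Its argument "deltas" is one flat list of numbers, 6 for each row, row after row: the shift along the world's x, y, z in units of 0.1 m (1.0 is 0.1 m), then the turn, a rotation vector about the world's x, y, z in units of 90 degrees (1.0 is 90 degrees). A call has 1 to 5 rows; each row is the pose to reach, as a shift and turn from the pose commanded when the call began; what a row does not reach only later rows make up. A row lasts 1/12 s, in which the tool goes at most 41.7 mm and 7.16 degrees, less where a joint would pass 70% of its speed; a pose out of reach is approached as far as the arm can. A call with a number of a shift or a turn outside -1 to 1 is refused whole. A call with a gripper value outside its range is refused whole. "claw" is the opening, from 0 (shut) to 1 (fully open), set as the call begins (left out, the last holds). The fingers move at their own pace and stop on an object; "newtons" is the grip in N (left out, the last holds). Time passes only in rows, so rows that repeat a pose let the fingers close. It gives the time, the measured TCP pose, the force and the opening at its end, in the units of the state.
- robot.observe(): the state, without advancing time (a new reading comes with each control period).
- robot.read_camera(name): name is "scene" or "top" or "wrist"; returns the picture (480x640x3 uint8, red, green, blue); there is no depth.
- robot.camera_params(name): a dict with "fx", "fy", "cx", "cy" (pixels), "R" (3x3) and "t" (3): a world point X has camera coordinates R X + t. Camera axes: x right, y down, z forward; pixel columns grow to the right and rows downward; lengths in m; the calibration is good to about 2 mm. A picture is of the moment at which its call begins: read the wrist's pose just before it. camera_params takes no time and is no camera call; for the wrist camera it gives the pose at the moment of the call.
- robot.hand_in(): hands the job in, once; it reports no verdict.
The state is a dict: "time": time; "qpos": joint angles; "qvel": joint speeds; "joint_efforts": joint torques, N m; "tool_pos": TCP position; "tool_rot": TCP orientation; "contact_force": force on the tool from outside, world axes, zero at the start; "torque": the same for the moment, N m; "opening": finger opening in m.
Only numpy, scipy, OpenCV 4.12 (cv2) and the standard library are available. Lean on these libraries where they do the work, as an engineer would, in place of code of your own. Each camera call takes 0.05 s, during which the arm holds its last target. There are 200 camera calls.

## Working session

There is one attempt and no reset: what is moved stays moved. The work goes in short steps, Python scripts to look and compute and a tool call to move; the robot and the scene stay as the last step left them, time stands still between calls to the robot, and variables do not carry over. Pictures are saved under pics/ and viewed, about 8 in all and at most 12, crops included, and the job is handed in when it is done.

Besides the shell and the picture viewer there is one more tool, called as name(argument=value, ...) on one line, values as JSON. jog_arm: Moves the arm, as the interface text tells. Its arguments: {"type":"object","properties":{"deltas":{"type":"array","items":{"type":"number"}},"claw":{"type":"number"},"newtons":{"type":"number"}},"required":["deltas"]}

```bash
mkdir -p pics; ls
cat > h.py <<'E'
import numpy as np, cv2
from cell import robot
def grab(n,f):
    p=robot.camera_params(n); im=robot.read_camera(n)
    cv2.imwrite(f'pics/{f}.png',im[:,:,::-1]); np.savez(f'pics/{f}.npz',im=im,**{k:np.array(v) for k,v in p.items()}); return im
def load(f): return dict(np.load(f'pics/{f}.npz'))
def ray(p,uv,z):
    uv=np.atleast_2d(uv); d=np.c_[(uv[:,0]-p['cx'])/p['fx'],(uv[:,1]-p['cy'])/p['fy'],np.ones(len(uv))]@p['R']
    c=-p['R'].T@p['t']; return c+d*((z-c[2])/d[:,2])[:,None]
def proj(p,X):
    c=np.atleast_2d(X)@p['R'].T+p['t']; return np.c_[c[:,0]/c[:,2]*p['fx']+p['cx'],c[:,1]/c[:,2]*p['fy']+p['cy']]
def tri(p1,a,p2,b):
    A=[];B=[]
    for p,uv in((p1,a),(p2,b)):
        d=np.array([(uv[0]-p['cx'])/p['fx'],(uv[1]-p['cy'])/p['fy'],1])@p['R']; d/=np.linalg.norm(d)
        M=np.eye(3)-np.outer(d,d); A.append(M);B.append(M@(-p['R'].T@p['t']))
    return np.linalg.solve(sum(A),sum(B))
E
python3 - <<'E'
from h import *
for n in('scene','top'):
    grab(n,n+'0'); p=robot.camera_params(n); print(n,p['fx'],-np.array(p['R']).T@p['t'])
print(robot.observe())
E
```

```text
pics
scene 558.0765256677882 [1.20950029 0.03597768 1.3932789 ]
top 513.6312375410707 [ 0.36907494 -0.09927133  1.4883388 ]
{'time': 0.1, 'qpos': array([ 9.65998549e-01,  3.42670689e-01,  1.52492809e+00,  2.98439840e-05,
        1.27538651e+00, -1.46008089e-01]), 'qvel': array([ 5.26365294e-04, -5.37184523e-04, -4.11697195e-03, -3.18740312e-05,
        1.34585741e-03, -1.89853543e-04]), 'joint_efforts': array([ 7.57335947e-04, -4.32004023e+01, -2.44693297e+01,  7.18284189e-02,
        5.25522628e-02, -2.96268695e-05]), 'tool_pos': array([0.23228039, 0.47043368, 0.23710299]), 'tool_rot': array([-3.1402190e+00, -2.3084851e-04,  2.6827941e+00]), 'contact_force': array([-0.61972369, -0.27646158, -0.00207806]), 'torque': array([-0.00085207,  0.0233721 , -0.00964404]), 'opening': 0.09165769961417193}
```

View pics/top0.png

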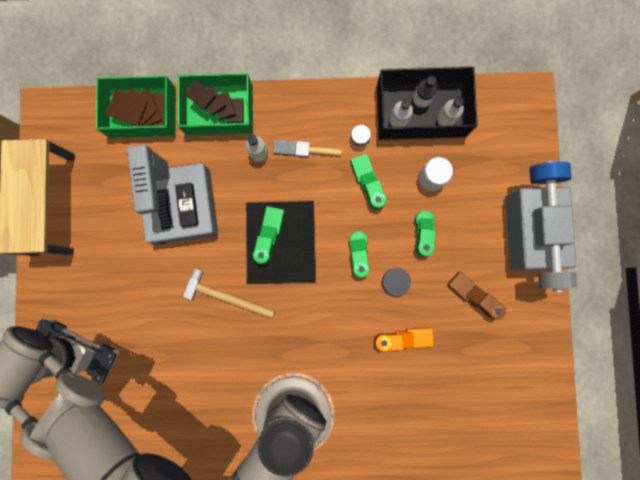

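View pics/scene0.png

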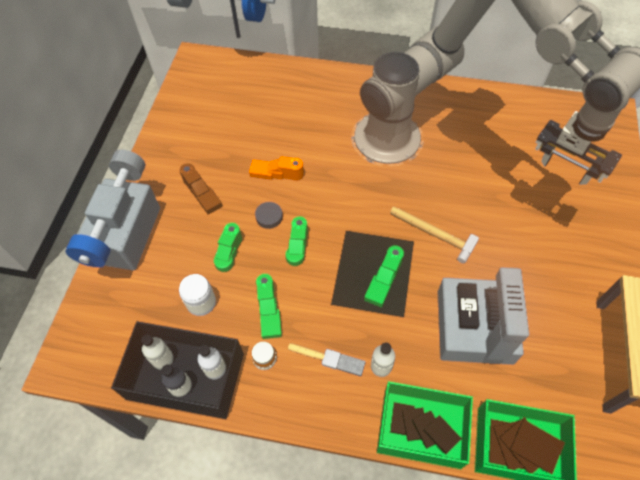

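Run:
```python
from h import *
a=load('top0')['im'];b=load('scene0')['im']
c=lambda im,x,y,w,h,r=0:cv2.resize(np.rot90(im[y:y+h,x:x+w],r),(400,300),interpolation=cv2.INTER_CUBIC)
m=np.vstack([np.hstack([c(a,230,190,100,75),c(a,340,150,100,75)]),np.hstack([c(a,335,210,100,75),c(b,440,270,80,60,2)])])
cv2.imwrite('pics/crop1.png',m[:,:,::-1])
for n in('top0','scene0'):
    p=load(n);hsv=cv2.cvtColor(p['im'],cv2.COLOR_RGB2HSV)
    k=cv2.inRange(hsv,(50,120,90),(75,255,255))
    for q in cv2.findContours(k,0,2)[0]:
        if 200<cv2.contourArea(q)<3000:
            r=cv2.minAreaRect(q); print(n,np.round(r[0]),np.round(r[1]),r[2],np.round(ray(p,r[0],.03),3))
    # mat
    k=cv2.inRange(p['im'],(0,0,0),(40,40,40))
    for q in cv2.findContours(k,0,2)[0]:
        r=cv2.minAreaRect(q)
        if 2000<r[1][0]*r[1][1]<12000: print('mat?',np.round(ray(p,cv2.boxPoints(r),0)[:,:2],3),np.round(ray(p,r[0],0),3))
```

```text
top0 [359. 254.] [45. 17.] 87.95458984375 [[ 0.447 -0.199  0.03 ]]
top0 [425. 233.] [44. 18.] 85.91438293457031 [[ 0.503 -0.389  0.03 ]]
top0 [268. 235.] [20. 59.] 16.189208984375 [[0.51  0.059 0.03 ]]
top0 [368. 182.] [56. 19.] 65.85445404052734 [[ 0.655 -0.234  0.03 ]]
mat? [[ 0.996 -0.273]
 [ 0.996 -0.562]
 [ 0.789 -0.557]
 [ 0.788 -0.271]] [[ 0.892 -0.416  0.   ]]
scene0 [268. 305.] [63. 20.] 84.05313110351562 [[ 0.653 -0.233  0.03 ]]
scene0 [385. 274.] [21. 64.] 23.96249008178711 [[0.507 0.058 0.03 ]]
scene0 [227. 246.] [20. 49.] 16.260204315185547 [[ 0.499 -0.391  0.03 ]]
scene0 [297. 240.] [18. 48.] 8.13010311126709 [[ 0.445 -0.201  0.03 ]]
```

View pics/crop1.png

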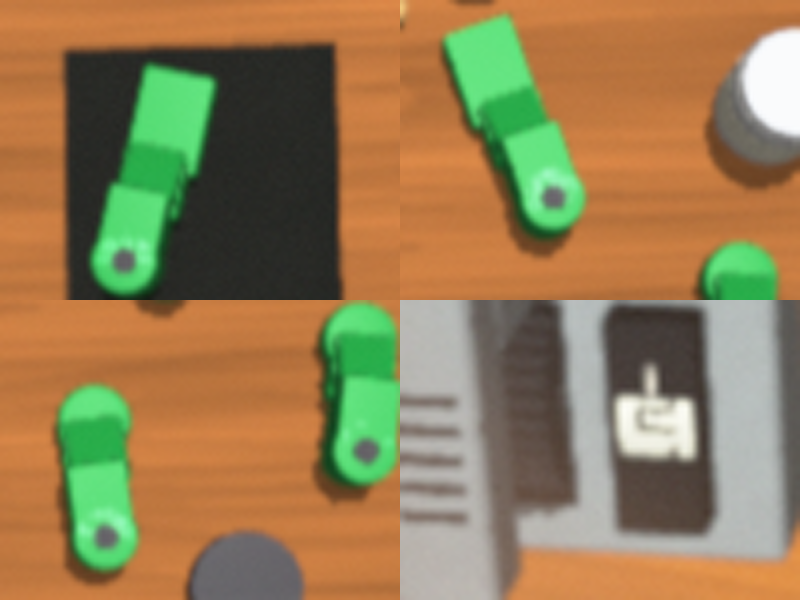

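Top left crop: the square‑toed left last on the mat, hole at top px (261,255), toe up. Top right: the green square‑toed last at (368,182), with its toe set to the left, so it is square_right and the match. Round green lasts are at (359,254) and (425,233). Orange (405,340) and brown (478,297) are look‑alikes. The digit isn't clear yet, so I'll measure positions and the wrist camera's mounting.

Run:
```python
from h import *
from scipy.spatial.transform import Rotation as Ro
P={n:load(n) for n in('top0','scene0')}
def hole(n,c):
    p=P[n];hsv=cv2.cvtColor(p['im'],cv2.COLOR_RGB2HSV); x,y=c
    k=(cv2.inRange(hsv,(0,0,50),(180,110,150))); w=k[y-5:y+6,x-5:x+6]; v,u=np.nonzero(w); return np.array([u.mean()+x-5,v.mean()+y-5])
for nm,c1,c2 in(('L',(261,255),(396,252)),('R',(378,199),(264,281))):
    a=hole('top0',c1)
    k=proj(P['scene0'],ray(P['top0'],a,.06))[0]; b=hole('scene0',tuple(np.round(k).astype(int)))
    print(nm,a,k,b,tri(P['top0'],a,P['scene0'],b),ray(P['top0'],a,.06))
p=P['top0']
for nm,uv,z in(('L edge',(230+137/4,190+190/4),.06),('R edge',(340+531/4,150+131/4),.06),('mat TL',(246.5,202.5),0),('mat TR',(314,202),0),('mat BR',(315.5,283),0),('mat BL',(247,283),0)): print(nm,ray(p,uv,z).round(3))
o=robot.observe();w=robot.camera_params('wrist');R=Ro.from_euler('xyz',o['tool_rot']).as_matrix()
print('cam in tool',R.T@(-w['R'].T@w['t']-o['tool_pos']),'axes',(w['R']@R).round(3),w['fx'])
```

```text
L [260.6  255.04] [395.09441978 252.55438956] [395.05 251.9 ] [0.45103459 0.07623951 0.06321845] [[0.45121467 0.07667183 0.06      ]]
R [378. 199.] [263.62964386 280.75793936] [263.7826087  280.08695652] [ 0.59872725 -0.25544468  0.06315853] [[ 0.59926264 -0.25592596  0.06      ]]
L edge [[0.5   0.066 0.06 ]]
R edge [[ 0.637 -0.523  0.06 ]]
mat TL [[0.61  0.123 0.   ]]
mat TR [[ 0.606 -0.075  0.   ]]
mat BR [[ 0.369 -0.073  0.   ]]
mat BL [[0.375 0.125 0.   ]]
cam in tool [ 0.06626324 -0.00032715 -0.1466811 ] axes [[-0.001  1.    -0.   ]
 [-0.969 -0.001 -0.245]
 [-0.245 -0.     0.969]] 403.5931184986535
```

jog_arm(deltas=[0.2,-0.35,0.2,0,0,-0.07,0.35,-0.7,0.4,0,0,-0.15,0.5,-1.0,0.6,0,0,-0.22], claw=1)

```text
time: 0.35
tool_pos: [0.2813, 0.3709, 0.2962]
tool_rot: [-3.139, 0.0, 2.333]
contact_force: [1.3, 1.0, -0.1]
opening: 0.0921
```

jog_arm(deltas=[0.15,-0.35,0,0,0,-0.07,0.3,-0.7,0,0,0,-0.15,0.5,-1.0,0,0,0,-0.22])

```text
time: 0.6
tool_pos: [0.3313, 0.2703, 0.2969]
tool_rot: [3.142, 0.0, 1.986]
contact_force: [0.7, 1.4, 0.1]
opening: 0.0916
```

jog_arm(deltas=[0.1,-0.35,0,0,0,-0.07,0.2,-0.7,0,0,0,-0.15,0.4,-1.0,0,0,0,-0.22])

```text
time: 0.85
tool_pos: [0.3706, 0.1703, 0.2966]
tool_rot: [-3.141, 0.0, 1.64]
contact_force: [1.6, 0.5, 0.4]
opening: 0.0917
```

jog_arm(deltas=[0.15,-0.35,0,0,0,-0.07,0.3,-0.7,0,0,0,-0.15,0.4,-1.0,0,0,0,-0.22])

```text
time: 1.1
tool_pos: [0.4123, 0.07, 0.2965]
tool_rot: [-3.142, 0.0, 1.294]
contact_force: [1.5, 0.3, 0.4]
opening: 0.092
```

jog_arm(deltas=[0.2,-0.35,0,0,0,-0.07,0.4,-0.7,0,0,0,-0.15,0.6,-1.0,0,0,0,-0.22])

```text
time: 1.35
tool_pos: [0.4721, -0.03, 0.2966]
tool_rot: [3.142, 0.0, 0.948]
contact_force: [1.0, 0.8, 0.6]
opening: 0.0914
```

Mat centre is about (0.49, 0.025) and the left last's origin about (0.492, 0.068), yaw −11°. square_right's origin is about (0.639, −0.242), yaw +18°. Next I'll go above it for one close look.

jog_arm(deltas=[0.25,-0.35,-0.2,0,0,-0.08,0.5,-0.7,-0.4,0,0,-0.15,0.75,-1.0,-0.6,0,0,-0.23])

```text
time: 1.6
tool_pos: [0.5397, -0.1202, 0.2422]
tool_rot: [3.141, -0.0, 0.588]
contact_force: [0.8, 1.2, -0.4]
opening: 0.0918
```

jog_arm(deltas=[0.25,-0.35,0,0,0,-0.08,0.5,-0.7,0,0,0,-0.13,0.75,-1.0,0,0,0,-0.17,0.75,-1.0,0,0,0,-0.17])

```text
time: 1.93
tool_pos: [0.6164, -0.2242, 0.2391]
tool_rot: [3.141, 0.002, 0.32]
contact_force: [-1.4, -0.5, -1.0]
opening: 0.0915
```

Run:
```python
from h import *
grab('wrist','w1'); o=robot.observe(); print(o['tool_pos'],o['tool_rot'])
```

```text
[ 0.61480019 -0.22124337  0.23958669] [-3.13971957e+00  2.56682290e-03  3.23606168e-01]
```

View pics/w1.png

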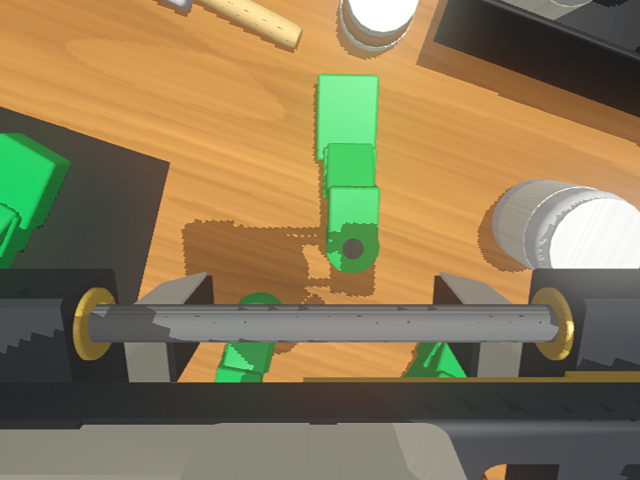

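Close view: square toe at top, set left of the block, so it's the right last. Hole at (353,249), block front top edge (331,187)–(379,187).

Run:
```python
from h import *
w=load('w1');t=load('top0')
h=ray(w,(353,249),.06)[0];e=ray(w,[(331,187),(379,187)],.06)
print(h,e,np.linalg.norm(e[1]-e[0])); print('tri hole',tri(w,(353,249),t,(378,199)))
d=e[1]-e[0]; yaw=np.arctan2(d[0],-d[1]); ax=e.mean(0)-h; print('yaw',yaw,np.arctan2(ax[1],ax[0]),np.linalg.norm(ax))
print('grasp mid',h+0.5*ax)
```

```text
[ 0.59786764 -0.25659368  0.06      ] [[ 0.64139286 -0.22254809  0.06      ]
 [ 0.65351649 -0.25933665  0.06      ]] 0.03873475060330569
tri hole [ 0.59872249 -0.2557713   0.0635735 ]
yaw 0.31834049389146196 0.3057366981554456 0.05199843506653509
grasp mid [ 0.62266116 -0.24876803  0.06      ]
```

jog_arm(deltas=[0,-0.2,-0.4,0,0,0,0.1,-0.25,-0.8,0,0,0,0.1,-0.25,-0.8,0,0,0,0.1,-0.25,-0.8,0,0,0])

```text
time: 2.32
tool_pos: [0.6223, -0.2417, 0.1603]
tool_rot: [-3.136, 0.005, 0.328]
contact_force: [-0.3, 0.0, 0.9]
opening: 0.092
```

jog_arm(deltas=[0.04,-0.05,-0.35,0,0,0,0.04,-0.05,-0.7,0,0,0,0.04,-0.05,-1.0,0,0,0,0.04,-0.05,-1.0,0,0,0])

```text
time: 2.65
tool_pos: [0.6256, -0.2458, 0.0595]
tool_rot: [-3.136, 0.005, 0.329]
contact_force: [-1.6, -0.3, -0.1]
opening: 0.0918
```

jog_arm(deltas=[0,0,-0.15,0,0,0,0,0,-0.3,0,0,0,0,0,-0.3,0,0,0])

```text
time: 2.9
tool_pos: [0.6282, -0.2474, 0.0343]
tool_rot: [3.141, -0.0, 0.328]
contact_force: [0.2, 0.8, 0.0]
opening: 0.0916
```

jog_arm(deltas=[0,0,0,0,0,0,0,0,0,0,0,0,0,0,0,0,0,0,0,0,0,0,0,0,0,0,0,0,0,0], claw=0, newtons=30)

```text
time: 3.32
tool_pos: [0.6284, -0.2483, 0.034]
tool_rot: [3.14, -0.001, 0.327]
contact_force: [-0.5, 1.4, -0.2]
opening: 0.0632
```

jog_arm(deltas=[0,0,0,0,0,0,0,0,0,0,0,0,0,0,0,0,0,0,0,0,0,0,0,0,0,0,0,0,0,0])

```text
time: 3.73
tool_pos: [0.6279, -0.2483, 0.0331]
tool_rot: [3.141, 0.0, 0.328]
contact_force: [-2.6, 1.5, 4.5]
opening: 0.0433
```

jog_arm(deltas=[0,0,0,0,0,0,0,0,0,0,0,0])

```text
time: 3.9
tool_pos: [0.6279, -0.2484, 0.0331]
tool_rot: [3.141, 0.0, 0.327]
contact_force: [-3.9, -0.2, 4.8]
opening: 0.0429
```

Run:
```python
from h import *
grab('wrist','w2'); o=robot.observe(); print(o['tool_pos'],o['tool_rot'],o['opening'])
```

```text
[ 0.62789344 -0.24833216  0.03304759] [3.14135839e+00 3.03388791e-04 3.27392573e-01] 0.043129534142931004
```

Gripped (43 mm). Now lift and carry; I'll look at the left last from close by before setting down.

jog_arm(deltas=[0,0,0.3,0,0,0,0,0,0.6,0,0,0,0,0,1.0,0,0,0,0,0,1.0,0,0,0], newtons=40)

```text
time: 4.28
tool_pos: [0.6317, -0.2499, 0.1406]
tool_rot: [3.132, -0.009, 0.327]
contact_force: [1.0, -0.8, -2.2]
opening: 0.0428
```

jog_arm(deltas=[-0.2,0.25,0,0,0,-0.06,-0.4,0.5,0,0,0,-0.12,-0.6,0.75,0,0,0,-0.18,-0.7,0.95,0,0,0,-0.22,-0.7,1.0,0,0,0,-0.22])

```text
time: 4.7
tool_pos: [0.5553, -0.1448, 0.1316]
tool_rot: [-3.139, 0.004, -0.02]
contact_force: [0.6, 0.3, -3.3]
opening: 0.0429
```

jog_arm(deltas=[-0.25,0.25,0,0,0,-0.05,-0.5,0.5,0,0,0,-0.1,-0.75,0.75,0,0,0,-0.115,-0.8,0.9,0,0,0,-0.115,-0.8,0.9,0,0,0,-0.115])

```text
time: 5.12
tool_pos: [0.4761, -0.0556, 0.1322]
tool_rot: [-3.141, 0.002, -0.196]
contact_force: [-0.2, -0.3, -3.6]
opening: 0.0424
```

Run:
```python
from h import *
grab('wrist','w3'); o=robot.observe(); print(o['tool_pos'],o['tool_rot'],o['opening'])
w=load('w3'); print(proj(w,[[.451,.0765,.06],[.5,.066,.06]]))
```

```text
[ 0.47786931 -0.05725089  0.13258422] [ 3.14153845e+00 -7.21243364e-05 -1.96384551e-01] 0.042517330730763865
[[113.90874329 334.71188333]
 [103.76870235 254.10369596]]
```

View pics/w3.png

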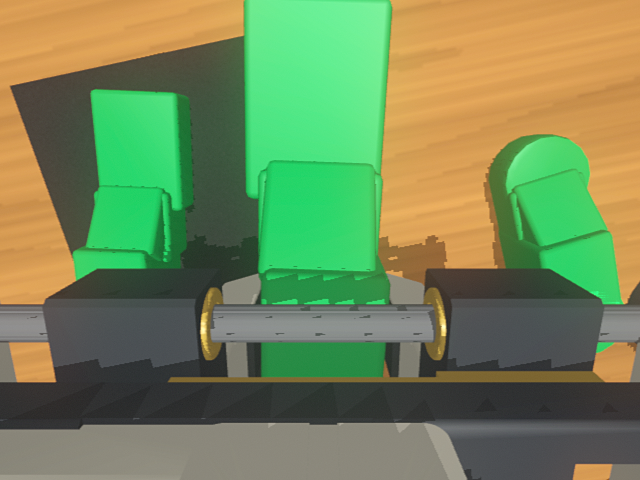

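Run:
```python
from h import *
w=load('w3');t=load('top0')
print('w3 block edge z60',ray(w,[(88,247),(165,252)],.06).round(4)); print('w3 toe z27',ray(w,[(93,90),(180,95)],.027).round(4))
f=lambda x,y:(230+x/4-.375,190+y/4-.375)
print('top block',ray(t,[f(108,184),f(166,194)],.06).round(4)); print('top toe z27',ray(t,[f(147,65),f(215,79)],.027).round(4))
print('tri toe',tri(w,(93,90),t,f(147,65)),tri(w,(180,95),t,f(215,79)),'edge',tri(w,(88,247),t,f(108,184)),tri(w,(165,252),t,f(166,194)))
```

```text
w3 block edge z60 [[0.5057 0.0733 0.06  ]
 [0.4944 0.0317 0.06  ]]
w3 toe z27 [[0.5914 0.0595 0.027 ]
 [0.5787 0.01   0.027 ]]
top block [[0.5059 0.0868 0.06  ]
 [0.4977 0.0464 0.06  ]]
top toe z27 [[0.5941 0.0616 0.027 ]
 [0.5825 0.0129 0.027 ]]
tri toe [0.59381555 0.0623273  0.0212427 ] [0.5824837  0.01389591 0.01450522] edge [0.50513427 0.08813451 0.03960015] [0.49481708 0.0444616  0.04109241]
```

Run:
```python
from h import *
w=load('w3')['im'];t=load('top0')['im']
a=cv2.resize(w[80:280,60:210],(450,600),interpolation=cv2.INTER_CUBIC)
b=cv2.resize(t[200:275,245:288],(344,600),interpolation=cv2.INTER_CUBIC)
cv2.imwrite('pics/crop2.png',np.hstack([a,b])[:,:,::-1])
```

```text
(no output)
```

View pics/crop2.png

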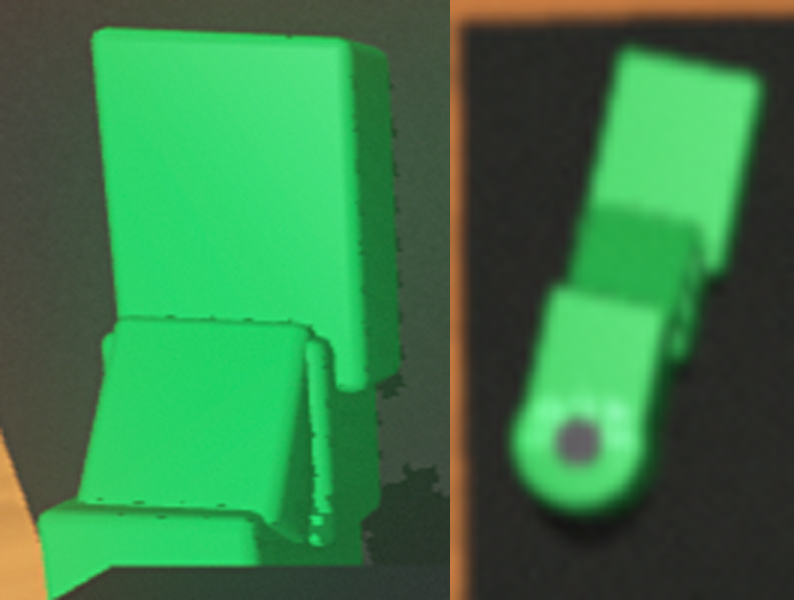

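Run:
```python
from h import *
w=load('w3');t=load('top0')
W=[(74,251.5),(145,252)];T=[(257.4,235.3),(271.3,237.2)]
a=ray(w,W,.06);b=ray(t,T,.06);c=np.array([tri(w,W[i],t,T[i]) for i in(0,1)])
tw=ray(w,[(92,90),(176,93)],.027); tt=ray(t,[((620-450)/8+244.6,200+46/8-.4),((762-450)/8+244.6,200+76/8-.4)],.027)
h=np.array([.4511,.0764])
for n,e in(('w',a),('t',b),('tri',c),('toe w',tw),('toe t',tt)):
    d=e[1]-e[0]; print(n,e.round(4).tolist(),'mid',e.mean(0).round(4),'yaw perp',np.arctan2(d[0],-d[1]).round(3),'yaw hole',np.arctan2(*(e.mean(0)[:2]-h)[::-1]).round(3))
```

```text
w [[0.5048, 0.082, 0.06], [0.4966, 0.0428, 0.06]] mid [0.5007 0.0624 0.06  ] yaw perp -0.205 yaw hole -0.276
t [[0.5067, 0.0846, 0.06], [0.5003, 0.0458, 0.06]] mid [0.5035 0.0652 0.06  ] yaw perp -0.165 yaw hole -0.21
tri [[0.5056, 0.0843, 0.0577], [0.4984, 0.0445, 0.0596]] mid [0.502  0.0644 0.0586] yaw perp -0.181 yaw hole -0.231
toe w [[0.5916, 0.06, 0.027], [0.5802, 0.012, 0.027]] mid [0.5859 0.036  0.027 ] yaw perp -0.232 yaw hole -0.291
toe t [[0.5957, 0.063, 0.027], [0.5833, 0.0122, 0.027]] mid [0.5895 0.0376 0.027 ] yaw perp -0.239 yaw hole -0.273
```

Both views agree: left last block edge mid is (0.502, 0.064, 0.059), yaw about −0.215. Square_right goes 88 mm to its right.

jog_arm(deltas=[-0.08,0.2,0,0,0,-0.013,-0.16,0.4,0,0,0,-0.013,-0.16,0.4,0,0,0,-0.013,-0.16,0.4,-0.3,0,0,-0.013,-0.16,0.4,-0.5,0,0,-0.013])

```text
time: 5.58
tool_pos: [0.4638, -0.0191, 0.0822]
tool_rot: [3.141, -0.004, -0.219]
contact_force: [-0.6, 0.6, -4.2]
opening: 0.0429
```

Run:
```python
from h import *
o=robot.observe(); print(o['tool_pos'],o['tool_rot'],o['opening'],o['contact_force'])
```

```text
[ 0.46384338 -0.01907344  0.08216312] [ 3.14124377 -0.00352371 -0.21852799] 0.04290507750632352 [-0.58375087  0.58191535 -4.15298416]
```

jog_arm(deltas=[0,0,-0.2,0,0,0,0,0,-0.4,0,0,0,0,0,-0.48,0,0,0,0,0,-0.48,0,0,0])

```text
time: 5.92
tool_pos: [0.4619, -0.0191, 0.0333]
tool_rot: [3.141, 0.003, -0.22]
contact_force: [0.2, -1.3, -3.4]
opening: 0.0418
```

jog_arm(deltas=[0,0,-0.01,0,0,0,0,0,-0.01,0,0,0])

```text
time: 6.08
tool_pos: [0.4631, -0.0187, 0.0341]
tool_rot: [3.142, -0.002, -0.22]
contact_force: [0.4, -0.2, -3.0]
opening: 0.0421
```

jog_arm(deltas=[0,0,0,0,0,0,0,0,0,0,0,0,0,0,0,0,0,0,0,0,0,0,0,0,0,0,0,0,0,0], claw=0.68)

```text
time: 6.5
tool_pos: [0.4624, -0.0182, 0.0343]
tool_rot: [3.142, -0.001, -0.219]
contact_force: [-0.2, -0.6, 0.7]
opening: 0.062
```

Released. Lift clear, then look at the pair and the console.

jog_arm(deltas=[0,0,0.2,0,0,0,0,0,0.5,0,0,0,0,0,0.9,0,0,0])

```text
time: 6.75
tool_pos: [0.4604, -0.0178, 0.1232]
tool_rot: [3.141, 0.005, -0.219]
contact_force: [0.9, 0.2, 0.2]
opening: 0.0624
```

jog_arm(deltas=[-0.2,0.2,0.3,0,-0.05,0.04,-0.35,0.4,0.6,0,-0.12,0.08,-0.5,0.6,0.9,0,-0.19,0.12,-0.6,0.8,1.0,0,-0.26,0.12,-0.7,1.0,1.0,0,-0.3,0.12], claw=0, newtons=40)

```text
time: 7.17
tool_pos: [0.3915, 0.0824, 0.2268]
tool_rot: [-3.078, -0.478, -0.043]
contact_force: [0.2, -0.3, 0.2]
opening: 0.0337
```

Run:
```python
from h import *
o=robot.observe(); print(o['tool_pos'],o['tool_rot'],o['qpos'])
a=grab('top','top1');b=grab('scene','scene1'); grab('wrist','w4')
A=cv2.resize(a[135:250,120:320],(800,460),interpolation=cv2.INTER_CUBIC)
cv2.imwrite('pics/crop3.png',A[:,:,::-1])
```

```text
[0.39148097 0.08243099 0.22684462] [-3.07757066 -0.47791075 -0.04327017] [-0.03015306 -0.11983572  2.20262329  0.10550318  0.58274225  1.49427376]
```

View pics/crop3.png

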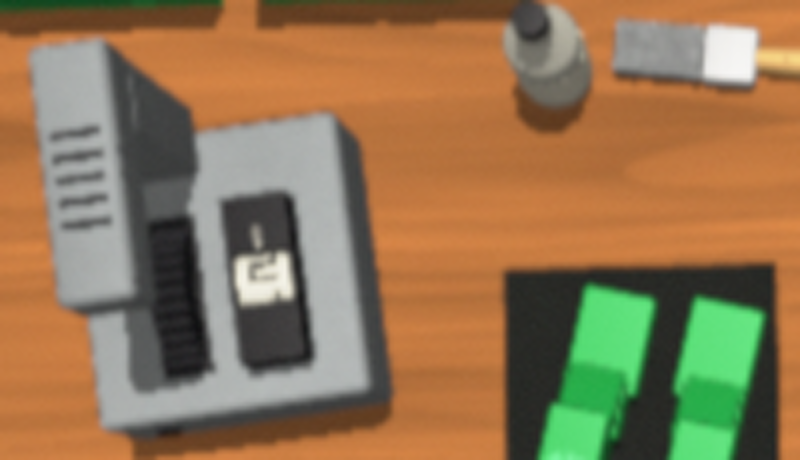

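View pics/w4.png

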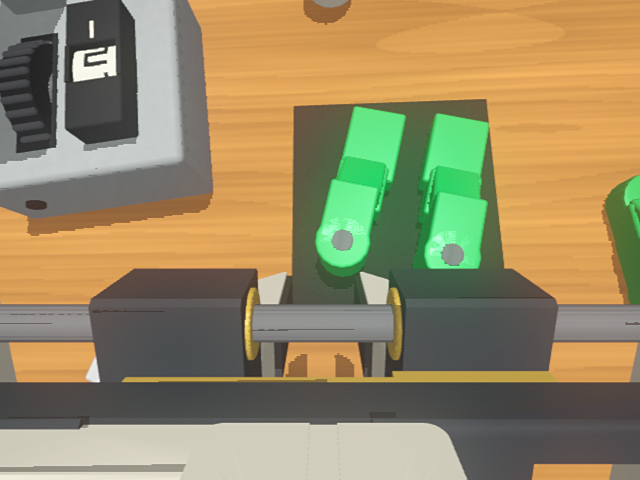

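Run:
```python
from h import *
t=load('top1');w=load('w4')
f=lambda q:[(120+x/4-.375,135+y/4-.375) for x,y in q]
F=ray(t,f([(222,200),(290,192),(313,357),(245,370)]),.112)
H=ray(t,f([(330,114),(372,388),(105,430)]),.085)
cF=np.array([[58,-42],[58,-88],[-58,-88],[-58,-42]])/1e3;cH=np.array([[115,-123],[-85,-123],[-85,67]])/1e3
C=np.vstack([cF,cH]);X=np.vstack([F,H])[:,:2]
def fit(C,X):
    a=C-C.mean(0);b=X-X.mean(0);yaw=np.arctan2((a[:,0]*b[:,1]-a[:,1]*b[:,0]).sum(),(a*b).sum())
    R=np.array([[np.cos(yaw),-np.sin(yaw)],[np.sin(yaw),np.cos(yaw)]]);o=X.mean(0)-R@C.mean(0);return yaw,o,X-(C@R.T+o)
for s in(slice(0,7),slice(0,4),slice(4,7)):
    y,o,r=fit(C[s],X[s]);print(y,o,(r*1e3).round(1).tolist())
# check: wrist view of front-right bottom.. holes
h=ray(w,[(343,240),(453,254)],.06);print('holes w',h.round(4));u=np.array([np.cos(-.215),np.sin(-.215)]);d=(h[1]-h[0])[:2];print('R rel L',d@u,d@[-u[1],u[0]])
print('frame top corner w',ray(w,[(67,139),(137,135)],.112).round(4),'housing front right',ray(w,(211,183),.085).round(4))
# digit crop
im=w['im'];cv2.imwrite('pics/crop4.png',cv2.resize(im[0:160,0:215],(800,595),interpolation=cv2.INTER_CUBIC)[:,:,::-1])
```

```text
0.13057455551305966 [0.58358144 0.33487845] [[0.2, -1.0], [-1.7, -1.8], [-0.2, -1.6], [-1.7, -1.1], [-3.0, 4.1], [2.7, 2.7], [3.7, -1.3]]
0.1287959099384469 [0.58285338 0.33352001] [[1.0, 0.5], [-0.8, -0.4], [0.7, -0.3], [-0.9, 0.2]]
0.13343870336876854 [0.58452873 0.3367392 ] [[-4.3, 1.8], [1.4, 1.1], [2.9, -2.9]]
holes w [[ 0.4502  0.0756  0.06  ]
 [ 0.4366 -0.0121  0.06  ]]
R rel L 0.005374227688922075 -0.0886525643527218
frame top corner w [[0.5228 0.2835 0.112 ]
 [0.5238 0.2289 0.112 ]] housing front right [[0.4939 0.1796 0.085 ]]
```

View pics/crop4.png

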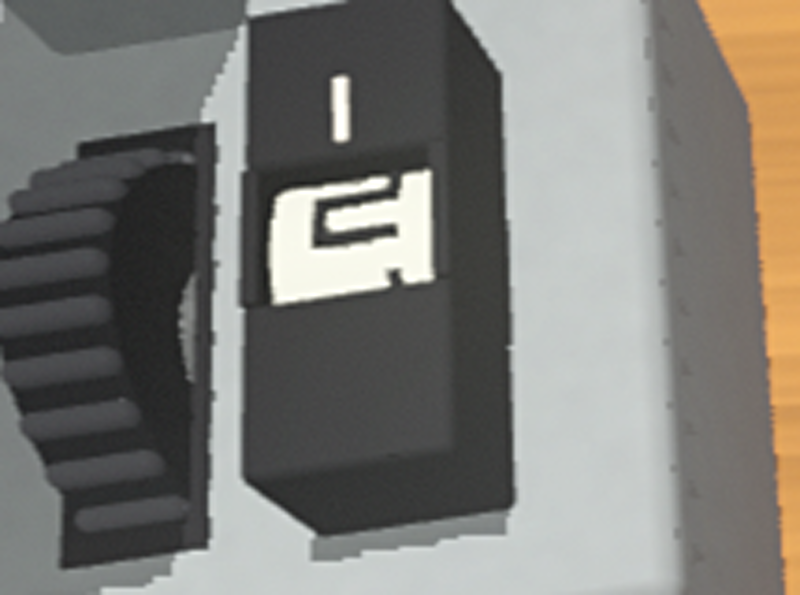

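The window shows the lower part of a 2 in its upper half, with the top of a 1 below it, so the wheel reads about 1.7. I need to roll the top towards the robot by about 2.3 digits. The pair checks out at (+5, −89 mm). Now I'll work out the stroke poses.

```bash
cat > st.py <<'E'
from h import *
from scipy.spatial.transform import Rotation as Ro
O=np.array([.583,.334]);YAW=.13;L=np.radians(40)
n=np.array([-np.sin(L),np.cos(L)]);t=np.array([np.cos(L),np.sin(L)]);z=-n
Rt=Ro.from_euler('xyz',[np.pi,-L,YAW])
def tcp(s,h,y=0):  # face centre: tangential s, gap h above wheel (m)
    r=np.sqrt(.055**2-max(abs(s)-.0095,0)**2)+h
    P=r*n+s*t-.011*z; c,S=np.cos(YAW),np.sin(YAW)
    return np.array([O[0]+c*P[0]-S*y,O[1]+S*P[0]+c*y,.06+P[1]])
def delta(X):
    o=robot.observe();R=Ro.from_euler('xyz',o['tool_rot'])
    return np.round((X-o['tool_pos'])*10,3),np.round((Rt*R.inv()).as_rotvec()/(np.pi/2),3)
E
python3 - <<'E'
from st import *
for s,h in((.028,.04),(.028,.01),(.028,0),(.014,0),(0,0),(-.01,0)): print(s,h,tcp(s,h).round(4))
print(*delta(tcp(.028,.04))); print(robot.observe()['opening'])
E
```

```text
0.028 0.04 [0.5388 0.3282 0.1567]
0.028 0.01 [0.5579 0.3307 0.1338]
0.028 0 [0.5642 0.3315 0.1261]
0.014 0 [0.5517 0.3299 0.1194]
0 0 [0.5409 0.3285 0.1106]
-0.01 0 [0.5333 0.3275 0.1041]
[ 1.484  2.454 -0.675] [-0.027 -0.148  0.086]
0.021920066457376833
```

jog_arm(deltas=[0.05,0.3,0,-0.007,-0.04,0.02,0.1,0.6,0,-0.015,-0.08,0.045,0.15,0.9,0,-0.02,-0.12,0.07,0.2,1.0,0,-0.027,-0.148,0.086])

```text
time: 7.65
tool_pos: [0.4111, 0.1777, 0.2261]
tool_rot: [-3.142, -0.679, 0.115]
contact_force: [0.0, -0.5, -0.2]
opening: 0.0005
```

jog_arm(deltas=[0.1,0.35,0,0,0,0,0.2,0.7,0,0,0,0,0.3,1.0,0,0,0,0,0.3,1.0,0,0,0,0])

```text
time: 7.98
tool_pos: [0.4436, 0.2817, 0.227]
tool_rot: [-3.14, -0.68, 0.116]
contact_force: [1.1, -0.3, 0.1]
opening: 0.0002
```

Run:
```python
from st import *
o=robot.observe();print(o['tool_pos'],o['tool_rot'],o['qpos'],o['opening'])
print(*delta(tcp(.028,.04)))
grab('wrist','w5')
```

```text
[0.44357629 0.28174663 0.22696431] [-3.13960051 -0.68024083  0.11584305] [ 0.58595222  0.14068694  2.05009969 -0.74597247  0.43035121  2.6453439 ] 0.00015225234234805964
[ 0.952  0.465 -0.702] [ 0.    -0.011  0.008]
```

View pics/w5.png

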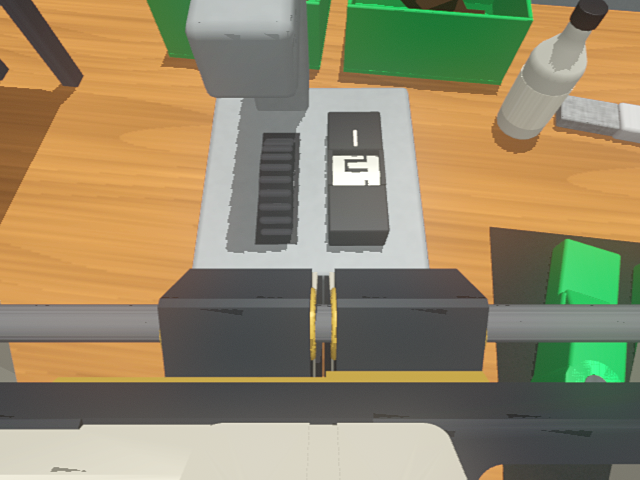

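Run:
```python
from st import *
w=load('w5');c,S=np.cos(YAW),np.sin(YAW)
cw=lambda x,y,z:[O[0]+c*x-S*y,O[1]+S*x+c*y,z]
print(proj(w,[cw(0,-.013,.115),cw(0,.013,.115),cw(-.058,-.042,.112),cw(-.058,-.088,.112),cw(.058,-.042,.112),cw(.058,-.088,.112),cw(-.049,.013,.085),cw(-.049,-.013,.085),cw(0,-.065,.112)]).round(0))
im=w['im'];g=im[:,:,1].astype(int)
for r in range(145,195,1): print(r,''.join('#' if v<70 else('+' if v<150 else '.') for v in g[r,330:388]))
```

```text
[[295. 165.]
 [262. 165.]
 [333. 232.]
 [395. 231.]
 [329. 111.]
 [383. 110.]
 [264. 237.]
 [296. 237.]
 [360. 166.]]
145 ++++++++++++++++++++++++....+++++++++++++++++++++++++.....
146 +++++++++++++++++++++++++.+++++++++++++++++++++++++++.....
147 +++++++++++++++++++++++++++++++++++++++++++++++++++++.....
148 +++++++++++++++++++++++++++++++++++++++++++++++++++++.....
149 +++++++++++++++++++++++++++++++++++++++++++++++++++++.....
150 ++++++++++++++++++++++++++++++++++++++++++++++++++++++....
151 ++++++++++++++++++++++++++++++++++++++++++++++++++++++....
152 ++++++++++++++++++++++++++++++++++++++++++++++++++++++....
153 ++++++++++++++++++++++++++++++++++++++++++++++++++++++....
154 +++++#+++#++++++++++++++++++++++++++++++++++++++++++++....
155 ++++++++++++++++++++++++++++++++++++++++++++++++++++++....
156 +++...............................++............++++++....
157 ++................................++.............+++++....
158 ++................................++.............+++++....
159 ++.............++++++++++++++++++++++............+++++....
160 +++............++++++++++++++++++
[... 1467 characters left out ...]
+++++..
184 ++..................................++............++++++..
185 +++...............................++++...........+++++++..
186 ++++++++++++++++++++++++++++++++++++++++++++++++++++++++..
187 ++++++++++++++++++++++++++++++++++++++++++++++++++++++++..
188 ++++++++++++++++++++++++++++++++++++++++++++++++++++++++..
189 ++++++++++++++++++++++++++++++++++++++++++++++++++++++++..
190 ++++++++++++++++++++++++++++++++++++++++++++++++++++++++..
191 +++++++++++++++++++++++++++++++++++++++++++++++++++++++++.
192 +++++++++++++++++++++++++++++++++++++++++++++++++++++++++.
193 +++++++++++++++++++++++++++++++++++++++++++++++++++++++++.
194 +++++++++++++++++++++++++++++++++++++++++++++++++++++++++.
```

jog_arm(deltas=[0.1,0.25,-0.1,0,0,0,0.2,0.47,-0.15,0,0,0.01,0.2,0.47,-0.15,0,0,0.01])

```text
time: 8.28
tool_pos: [0.4622, 0.3249, 0.2103]
tool_rot: [3.141, -0.677, 0.13]
contact_force: [0.1, -0.7, -0.6]
opening: 0.0003
```

Run:
```python
from st import *
o=robot.observe();print(o['tool_pos'],o['tool_rot'],o['qpos']);print(*delta(tcp(.028,.04)))
```

```text
[0.46223664 0.3249452  0.21025714] [ 3.1413099  -0.67683846  0.1301153 ] [ 0.64539108  0.24211782  1.97120521 -0.8039966   0.44330646  2.73976322]
[ 0.765  0.033 -0.535] [ 0.002 -0.013  0.   ]
```

Stroke geometry matches the image. The reading is about 1.04 rad (2's centre 11 rows above the window's middle), so about 1.48 rad more is needed. Approaching.

jog_arm(deltas=[0.25,0.01,-0.18,0,-0.013,0,0.5,0.02,-0.36,0,-0.013,0,0.76,0.03,-0.53,0,-0.013,0,0.76,0.03,-0.53,0,-0.013,0])

```text
time: 8.62
tool_pos: [0.54, 0.324, 0.1566]
tool_rot: [3.136, -0.69, 0.128]
contact_force: [-0.6, 0.2, -0.7]
opening: 0.0001
```

Run:
```python
from st import *
o=robot.observe();print(o['tool_pos'],o['tool_rot'],o['qpos'],o['contact_force']);print(*delta(tcp(.028,.01)))
```

```text
[0.53998999 0.32396834 0.15663039] [ 3.13613388 -0.69010773  0.128008  ] [ 0.54810438  0.4173291   1.90119785 -0.99518807  0.32093839  2.87403286] [-0.56071455  0.19638341 -0.73711497]
[ 0.179  0.067 -0.229] [ 0.003 -0.005  0.003]
```

Joint 4 is at its −1 limit. I'll yaw the tool towards the arm's own plane (yaw about 0.35) to free it; the wheel contact tolerates that.

jog_arm(deltas=[-0.1,0.02,0,0,0,0.07,-0.1,0.04,0,0,0,0.14,-0.1,0.04,0,0,0,0.14])

```text
time: 8.87
tool_pos: [0.5285, 0.3367, 0.1755]
tool_rot: [3.114, -0.658, 0.307]
contact_force: [-0.5, -0.7, -0.3]
opening: 0.0005
```

```bash
sed -i "s/-L,YAW\])/-L,.35])/" st.py
python3 - <<'E'
from st import *
o=robot.observe();print(o['tool_pos'],o['tool_rot'],o['qpos'],o['contact_force']);print(*delta(tcp(.024,.012)))
for s in(.024,.01,0,-.01):print(tcp(s,0))
E
```

```text
[0.52848733 0.33674017 0.17552937] [ 3.11440138 -0.65799651  0.30661545] [ 0.52258277  0.36567265  1.89410384 -0.59139108  0.28650464  2.31563312] [-0.49731526 -0.68745785 -0.28769508]
[ 0.243 -0.067 -0.418] [ 0.021 -0.02   0.038]
[0.5604041  0.33104587 0.12449528]
[0.54853125 0.32949365 0.11698507]
[0.540934   0.3285004  0.11055893]
[0.53333964 0.32750754 0.10412932]
```

```bash
sed -i "s/-L,.35\])/-L,.3])/;s/radians(40)/radians(34)/" st.py
python3 - <<'E'
from st import *
print(*delta(tcp(.015,.03)))
for s in(.015,0,-.009,-.018):print(tcp(s,0))
E
```

```text
[ 0.138 -0.081 -0.278] [0.001 0.043 0.006]
[0.55888819 0.33084769 0.12287582]
[0.54640469 0.32921563 0.11471648]
[0.53900631 0.32824838 0.10968374]
[0.53197432 0.32732904 0.10410319]
```

jog_arm(deltas=[0.07,-0.04,-0.14,0,0.043,0.006,0.14,-0.08,-0.28,0,0.043,0.006,0.14,-0.08,-0.28,0,0.043,0.006])

```text
time: 9.12
tool_pos: [0.5434, 0.3274, 0.1459]
tool_rot: [3.14, -0.592, 0.296]
contact_force: [-0.4, -2.1, 0.1]
opening: 0.0007
```

Run:
```python
from st import *
o=robot.observe();print(o['tool_pos'],o['tool_rot'],o['qpos'],o['contact_force']);print(*delta(tcp(.015,.008)))
```

```text
[0.54344784 0.32743768 0.14593904] [ 3.14027065 -0.59176482  0.29648564] [ 0.46867822  0.42268205  1.86219009 -0.34757931  0.28840767  2.04845573] [-0.44531232 -2.08591424  0.07370483]
[ 0.11   0.028 -0.164] [ 0.001 -0.001  0.003]
```

```bash
sed -i "s/-L,.3\])/-L,.15])/;s/radians(34)/radians(31)/" st.py
python3 - <<'E'
from st import *
print(*delta(tcp(.006,.025)))
for s in(.006,-.005,-.015,-.024):print(tcp(s,0))
E
```

```text
[-0.018  0.012 -0.048] [-0.006  0.032 -0.093]
[0.55439393 0.33026012 0.11966327]
[0.54504465 0.32903782 0.11399785]
[0.5366861  0.32794504 0.10861116]
[0.52988959 0.32705649 0.10254427]
```

jog_arm(deltas=[-0.02,0.01,-0.05,-0.003,0.016,-0.047,-0.02,0.01,-0.05,-0.006,0.032,-0.093,-0.02,0.01,-0.05,-0.006,0.032,-0.093])

```text
time: 9.37
tool_pos: [0.5412, 0.331, 0.1436]
tool_rot: [-3.14, -0.545, 0.149]
contact_force: [-0.6, 0.3, 0.1]
opening: 0.0004
```

Run:
```python
from st import *
o=robot.observe();print(o['tool_pos'],o['tool_rot'],o['qpos'],o['contact_force']);print(*delta(tcp(.006,.006)))
```

```text
[0.5411652  0.33098492 0.14356914] [-3.14038518 -0.54524602  0.14936914] [ 0.51851694  0.44554617  1.80042012 -0.47150196  0.4219073   2.32555833] [-0.5555607   0.29722551  0.10377307]
[ 0.102 -0.011 -0.188] [-0.001  0.003  0.   ]
```

jog_arm(deltas=[0.05,-0.01,-0.09,0,0,0,0.1,-0.01,-0.19,0,0,0,0.1,-0.01,-0.19,0,0,0])

```text
time: 9.62
tool_pos: [0.5503, 0.3288, 0.1211]
tool_rot: [3.142, -0.541, 0.153]
contact_force: [-0.3, -1.1, -0.3]
opening: 0.0002
```

jog_arm(deltas=[0.015,0,-0.025,0,0,0,0.03,0,-0.05,0,0,0,0.03,0,-0.05,0,0,0])

```text
time: 9.87
tool_pos: [0.5537, 0.3297, 0.1183]
tool_rot: [-3.14, -0.544, 0.152]
contact_force: [-1.1, -0.1, 0.6]
opening: 0.0004
```

Run:
```python
from st import *
o=robot.observe();print(o['tool_pos'],o['tool_rot'],o['qpos'],o['contact_force']);print(*delta(tcp(.006,0)))
```

```text
[0.55372236 0.32971555 0.11829969] [-3.14023959 -0.54401362  0.15207044] [ 0.5025949   0.49745042  1.79901126 -0.50771605  0.3714299   2.35219795] [-1.12184544 -0.14349028  0.58061065]
[0.007 0.005 0.014] [-0.001  0.002 -0.002]
```

Not touching yet; press in along the normal in 1–2 mm steps.

jog_arm(deltas=[0.01,0,-0.015,0,0,0,0.01,0,-0.015,0,0,0])

```text
time: 10.03
tool_pos: [0.5546, 0.33, 0.1183]
tool_rot: [-3.14, -0.546, 0.152]
contact_force: [-7.5, -3.4, 9.0]
opening: 0.0001
```

jog_arm(deltas=[0.005,0,-0.01,0,0,0,0.005,0,-0.01,0,0,0])

```text
time: 10.2
tool_pos: [0.5551, 0.3301, 0.1184]
tool_rot: [-3.14, -0.547, 0.152]
contact_force: [-11.7, -4.7, 15.5]
opening: 0.0008
```

jog_arm(deltas=[0.005,0,-0.01,0,0,0,0.005,0,-0.01,0,0,0])

```text
time: 10.37
tool_pos: [0.5558, 0.3302, 0.1185]
tool_rot: [-3.14, -0.548, 0.152]
contact_force: [-14.4, -7.6, 23.8]
opening: 0.0004
```

jog_arm(deltas=[-0.045,-0.005,-0.025,0,0,0,-0.09,-0.01,-0.05,0,0,0,-0.135,-0.017,-0.08,0,0,0])

```text
time: 10.62
tool_pos: [0.5433, 0.3287, 0.1107]
tool_rot: [-3.139, -0.55, 0.151]
contact_force: [-8.2, -4.3, 15.5]
opening: 0.0005
```

jog_arm(deltas=[-0.04,-0.005,-0.03,0,0,0,-0.08,-0.01,-0.06,0,0,0,-0.11,-0.015,-0.095,0,0,0])

```text
time: 10.87
tool_pos: [0.5315, 0.3272, 0.0992]
tool_rot: [-3.139, -0.547, 0.152]
contact_force: [3.0, -2.6, 12.8]
opening: 0.0003
```

jog_arm(deltas=[-0.1,-0.01,0.17,0,0,0,-0.2,-0.03,0.34,0,0,0,-0.2,-0.03,0.34,0,0,0])

```text
time: 11.12
tool_pos: [0.5111, 0.3246, 0.1347]
tool_rot: [-3.138, -0.548, 0.152]
contact_force: [0.6, 0.5, 0.2]
opening: 0.0005
```

```bash
cat > win.py <<'E'
import sys
from st import *
w=None
grab('wrist',sys.argv[1]);w=load(sys.argv[1]);c,S=np.cos(YAW),np.sin(YAW)
cw=lambda x,y,z:[O[0]+c*x-S*y,O[1]+S*x+c*y,z]
q=proj(w,[cw(.035,-.047,.112),cw(.035,-.083,.112),cw(-.035,-.083,.112),cw(-.035,-.047,.112)]).astype(np.float32)
M=cv2.getPerspectiveTransform(q,np.float32([[0,0],[72,0],[72,140],[0,140]]))
g=cv2.warpPerspective(w['im'],M,(72,140))[:,:,1]
cv2.imwrite('pics/'+sys.argv[1]+'r.png',cv2.resize(g,None,fx=4,fy=4))
for r in range(24,124,2): print(f'{35-r/2:5.0f}',''.join('#' if v<130 else '.' for v in g[r,::2]))
o=robot.observe();print(o['time'],o['tool_pos'],o['contact_force'],*delta(tcp(.006,.006)))
E
python3 win.py w6
```

```text
23 ##############....##################
   22 ##############....##################
   21 ##############....##################
   20 ##############...###################
   19 ####################################
   18 ####################################
   17 ####################################
   16 ####################################
   15 ####################################
   14 ####################################
   13 ####################################
   12 ....................###....##..#####
   11 .....##########.....##..........####
   10 .....##################.........####
    9 .....##################.........####
    8 ....................###.........####
    7 .....................##.........####
    6 .....................##.........####
    5 .....................##..........###
    4 .....................##..........###
    3 .....................##..........###
    2 .....##################..........###
    1 .....##################..........###
    0 .........#########.####..........###
   -1 .................................###
   -2 ......................
[... 473 characters left out ...]
..........####
  -14 .....................#..........####
  -15 ....................##..........####
  -16 ....................##..........####
  -17 ....................##..........####
  -18 ####################################
  -19 ####################################
  -20 ####################################
  -21 ####################################
  -22 ####################################
  -23 ####################################
  -24 ####################################
  -25 ####################################
  -26 ####################################
11.1667 [0.51153337 0.32451759 0.13356995] [ 0.35050724 -0.37771217  0.02385452] [ 0.398  0.053 -0.088] [-0.003  0.004 -0.002]
```

Run:
```python
from st import *
a=load('w6')['im'];b=load('w5')['im']
c=lambda w,x,y:cv2.resize(w[y:y+75,x:x+75],(400,400),interpolation=cv2.INTER_CUBIC)
from st import *
w=load('w6');p=proj(w,[[O[0]+np.sin(YAW)*.065,O[1]-np.cos(YAW)*.065,.112]])[0].astype(int)
cv2.imwrite('pics/crop5.png',np.hstack([c(b,322,134),c(a,p[0]-37,p[1]-37)])[:,:,::-1])
```

```text
(no output)
```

View pics/crop5.png

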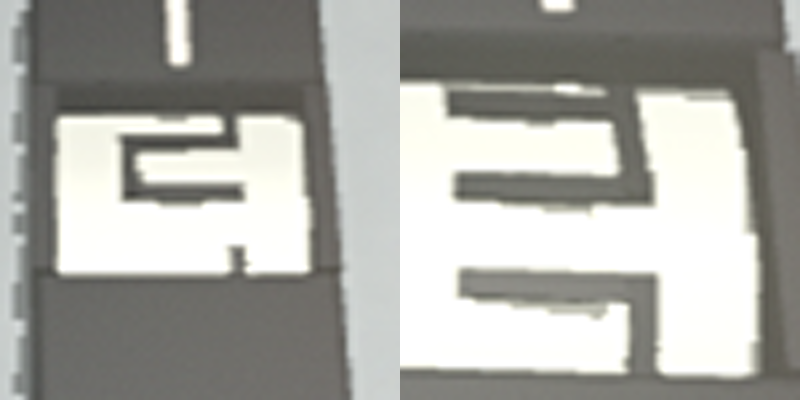

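The right view shows a 3 in the upper part and a 2's top bar below it, so it rolled 2→3 as expected. Now measure the wheel angle by casting bar edges onto the drum.

```bash
cat > ang.py <<'E'
import sys
from st import *
def bars(f):
    w=load(f);c,S=np.cos(YAW),np.sin(YAW);g=w['im'][:,:,1].astype(float)
    C=-w['R'].T@w['t'];out=[]
    X=lambda th,y,r:np.array([O[0]+c*r*np.sin(th)-S*y,O[1]+S*r*np.sin(th)+c*y,.06+r*np.cos(th)])
    res=[]
    for r in(.042,.045,.048):
        th=np.radians(np.arange(-40,40,.25));pr=[]
        for y in(-.058,-.061,-.064,-.067):
            uv=proj(w,[X(t_,y,r) for t_ in th]).astype(np.float32)
            pr.append(cv2.remap(w['im'][:,:,1],uv[:,:1],uv[:,1:],cv2.INTER_LINEAR)[:,0])
        p=np.mean(pr,0);d=p<170
        e=np.flatnonzero(np.diff(d.astype(int)));print(r,'dark from/to deg',[(round(float(np.degrees(th[i])),1),'D' if d[i+1] else 'w') for i in e])
for f in sys.argv[1:]: print(f);bars(f)
E
python3 ang.py w5 w6
```

```text
w5
0.042 dark from/to deg [(-14.5, 'w'), (2.5, 'D'), (7.5, 'w'), (17.8, 'D'), (24.2, 'w'), (33.0, 'D')]
0.045 dark from/to deg [(-15.8, 'w'), (-0.2, 'D'), (4.0, 'w'), (13.0, 'D'), (18.2, 'w'), (24.5, 'D')]
0.048 dark from/to deg [(-16.8, 'w'), (-2.8, 'D'), (1.2, 'w'), (9.0, 'D'), (13.5, 'w'), (18.8, 'D')]
w6
0.042 dark from/to deg [(-17.2, 'w'), (-8.0, 'D'), (-3.7, 'w'), (6.5, 'D'), (11.5, 'w'), (21.8, 'D'), (29.0, 'w'), (30.2, 'D')]
0.045 dark from/to deg [(-17.8, 'w'), (-9.0, 'D'), (-5.2, 'w'), (4.0, 'D'), (8.5, 'w'), (17.0, 'D'), (23.0, 'w'), (24.0, 'D')]
0.048 dark from/to deg [(-18.0, 'w'), (-10.0, 'D'), (-6.5, 'w'), (1.8, 'D'), (5.8, 'w'), (13.5, 'D'), (18.2, 'w'), (19.2, 'D')]
```

The reading is 1.61 rad (drum radius 48 mm fits both views). It needs 0.905 rad more: one full stroke like the last (0.55), then a shorter one.

jog_arm(deltas=[0.15,0.02,0.0,0,0,0,0.3,0.04,-0.03,0,0,0,0.4,0.053,-0.09,0,0,0,0.4,0.053,-0.09,0,0,0])

```text
time: 11.5
tool_pos: [0.5526, 0.3288, 0.1209]
tool_rot: [-3.14, -0.543, 0.151]
contact_force: [-0.5, -0.5, 0.3]
opening: -0.0002
```

jog_arm(deltas=[0.02,0,-0.03,0,0,0,0.04,0,-0.06,0,0,0,0.04,0,-0.06,0,0,0])

```text
time: 11.75
tool_pos: [0.5548, 0.3291, 0.1181]
tool_rot: [-3.14, -0.546, 0.152]
contact_force: [-9.9, -4.3, 15.0]
opening: 0.0009
```

jog_arm(deltas=[0.01,0,-0.02,0,0,0,0.01,0,-0.02,0,0,0])

```text
time: 11.92
tool_pos: [0.5561, 0.3293, 0.1183]
tool_rot: [-3.14, -0.549, 0.152]
contact_force: [-16.3, -7.2, 28.0]
opening: 0.0002
```

jog_arm(deltas=[-0.045,-0.005,-0.025,0,0,0,-0.09,-0.01,-0.05,0,0,0,-0.135,-0.017,-0.08,0,0,0])

```text
time: 12.17
tool_pos: [0.5434, 0.328, 0.1107]
tool_rot: [-3.138, -0.551, 0.152]
contact_force: [-12.4, -5.9, 24.3]
opening: 0.0005
```

jog_arm(deltas=[-0.04,-0.005,-0.03,0,0,0,-0.08,-0.01,-0.06,0,0,0,-0.11,-0.015,-0.095,0,0,0])

```text
time: 12.42
tool_pos: [0.5304, 0.3263, 0.0991]
tool_rot: [-3.139, -0.547, 0.152]
contact_force: [-11.3, -4.2, 25.3]
opening: 0.0006
```

jog_arm(deltas=[-0.1,-0.01,0.17,0,0,0,-0.2,-0.03,0.34,0,0,0,-0.2,-0.03,0.34,0,0,0])

```text
time: 12.67
tool_pos: [0.5108, 0.3235, 0.1336]
tool_rot: [-3.138, -0.547, 0.152]
contact_force: [0.8, 0.9, 0.1]
opening: 0.0002
```

```bash
python3 win.py w7; python3 ang.py w7
```

```text
23 ##############....##################
   22 ##############....##################
   21 ##############....##################
   20 ##############...###################
   19 ####################################
   18 ####################################
   17 ####################################
   16 ####################################
   15 ####################################
   14 ####################################
   13 ####################################
   12 ....###################.############
   11 ..................#####.........####
   10 ....................##..........####
    9 ....................###.........####
    8 .....................##.........####
    7 .....................##..........###
    6 .....................##..........###
    5 .....................##..........###
    4 .....................##..........###
    3 .................................###
    2 .................................###
    1 .................................###
    0 .................................###
   -1 .................................###
   -2 ......................
[... 706 characters left out ...]
19 ...#..#..###########################
  -20 ..##################################
  -21 ####################################
  -22 ####################################
  -23 ####################################
  -24 ####################################
  -25 ####################################
  -26 ####################################
12.7167 [0.51136273 0.32339539 0.13249087] [-0.97664437  0.33385932 -0.63804856] [ 0.4    0.065 -0.077] [-0.002  0.003 -0.002]
w7
0.042 dark from/to deg [(-13.2, 'w'), (-2.8, 'D'), (1.2, 'w'), (27.8, 'D')]
0.045 dark from/to deg [(-13.8, 'w'), (-4.5, 'D'), (-0.8, 'w'), (22.0, 'D')]
0.048 dark from/to deg [(-14.5, 'w'), (-6.0, 'D'), (-2.5, 'w'), (17.5, 'D')]
```

Now 4 is above the middle: 2.17 rad. It needs 0.344 rad, about 18.9 mm of rim (30.4 mm gave 0.56 rad, so no slip).

jog_arm(deltas=[0.15,0.02,0.0,0,0,0,0.3,0.04,-0.03,0,0,0,0.4,0.063,-0.08,0,0,0,0.4,0.063,-0.08,0,0,0])

```text
time: 13.05
tool_pos: [0.5529, 0.329, 0.1213]
tool_rot: [-3.14, -0.543, 0.151]
contact_force: [-0.5, 0.1, -0.1]
opening: 0.0002
```

jog_arm(deltas=[0.02,0,-0.03,0,0,0,0.04,0,-0.06,0,0,0,0.04,0,-0.06,0,0,0])

```text
time: 13.3
tool_pos: [0.5555, 0.3293, 0.1185]
tool_rot: [-3.14, -0.546, 0.152]
contact_force: [-7.1, -3.8, 13.2]
opening: 0.0006
```

jog_arm(deltas=[0.01,0,-0.02,0,0,0,0.01,0,-0.02,0,0,0])

```text
time: 13.47
tool_pos: [0.557, 0.3295, 0.1188]
tool_rot: [-3.139, -0.55, 0.152]
contact_force: [-13.8, -7.2, 26.2]
opening: 0.0003
```

jog_arm(deltas=[-0.045,-0.005,-0.025,0,0,0,-0.09,-0.01,-0.05,0,0,0,-0.135,-0.017,-0.08,0,0,0,-0.158,-0.02,-0.1,0,0,0,-0.158,-0.02,-0.1,0,0,0])

```text
time: 13.88
tool_pos: [0.5395, 0.3273, 0.1067]
tool_rot: [-3.14, -0.546, 0.153]
contact_force: [-15.5, -4.1, 19.4]
opening: 0.0003
```

jog_arm(deltas=[-0.1,-0.01,0.17,0,0,0,-0.2,-0.03,0.34,0,0,0,-0.35,-0.03,0.5,0,0,0,-0.35,-0.03,0.5,0,0,0])

```text
time: 14.22
tool_pos: [0.5046, 0.3248, 0.1576]
tool_rot: [-3.139, -0.547, 0.152]
contact_force: [-0.3, -0.0, -0.2]
opening: 0.0001
```

```bash
python3 win.py w8; python3 ang.py w8
```

```text
23 ##############....##################
   22 ##############....##################
   21 ##############....##################
   20 ##############...###################
   19 ####################################
   18 ####################################
   17 ####################################
   16 ####################################
   15 ####################################
   14 ####################################
   13 ####################################
   12 ................................####
   11 ................................####
   10 .................................###
    9 .................................###
    8 .....##..............##..........###
    7 .....##..............##..........###
    6 .....##..............##..........###
    5 ......#..............##..........###
    4 ......#..............##..........###
    3 ......#..............##..........###
    2 ......#..............##..........###
    1 ......#..............##..........###
    0 ......##.............##..........###
   -1 ......###......#.#..#............###
   -2 .....###.#########..#.
[... 702 characters left out ...]

  -19 ......................##############
  -20 .......................#############
  -21 .....................#.#############
  -22 .....................###############
  -23 ...................#################
  -24 ..................##################
  -25 ...............#.###################
  -26 ...............#####################
14.2667 [0.50523262 0.32467785 0.15640153] [ 0.15383017 -0.6921279  -0.34196105] [ 0.461  0.052 -0.316] [-0.002  0.003 -0.003]
w8
0.042 dark from/to deg [(-17.5, 'w'), (2.8, 'D'), (6.8, 'w'), (29.5, 'D')]
0.045 dark from/to deg [(-17.8, 'w'), (0.5, 'D'), (4.5, 'w'), (23.5, 'D')]
0.048 dark from/to deg [(-18.0, 'w'), (-1.2, 'D'), (2.2, 'w'), (19.2, 'D')]
```

The 4's crossbar is at +0.5°, centred in the window (visible drum −18° to +19°). Retreat and take a last look at everything.

jog_arm(deltas=[-0.2,-0.02,0.3,0,0,0,-0.4,-0.05,0.6,0,0,0,-0.6,-0.1,0.8,0,0,0,-0.8,-0.1,0.8,0,0,0,-0.9,-0.1,0.8,0,0,0])

```text
time: 14.68
tool_pos: [0.4148, 0.314, 0.2353]
tool_rot: [-3.14, -0.545, 0.152]
contact_force: [0.9, 0.1, -0.6]
opening: 0.0004
```

```bash
python3 - <<'E'
from st import *
grab('wrist','w9');a=grab('top','top2');b=grab('scene','scene2')
t=load('top2')
def greens(f):
    hsv=cv2.cvtColor(load(f)['im'],cv2.COLOR_RGB2HSV);k=cv2.inRange(hsv,(50,120,90),(75,255,255))
    return [(np.round(r[0],1).tolist(),round(r[2])) for r in map(cv2.minAreaRect,[q for q in cv2.findContours(k,0,2)[0] if 200<cv2.contourArea(q)<3000])]
print(greens('top0'));print(greens('top2'))
A=cv2.resize(a[130:295,110:330],(800,600),interpolation=cv2.INTER_CUBIC);cv2.imwrite('pics/fin.png',A[:,:,::-1])
E
python3 ang.py w9
```

```text
[([358.9, 254.4], 88), ([425.0, 233.0], 86), ([267.7, 235.0], 16), ([368.4, 181.9], 66)]
[([358.9, 254.4], 88), ([425.0, 233.0], 86), ([295.8, 238.4], 12), ([267.7, 234.8], 16)]
w9
0.042 dark from/to deg [(-15.0, 'w'), (4.0, 'D'), (8.8, 'w'), (32.5, 'D')]
0.045 dark from/to deg [(-16.0, 'w'), (1.0, 'D'), (5.2, 'w'), (24.5, 'D')]
0.048 dark from/to deg [(-17.0, 'w'), (-1.5, 'D'), (2.5, 'w'), (19.0, 'D')]
```

View pics/fin.png

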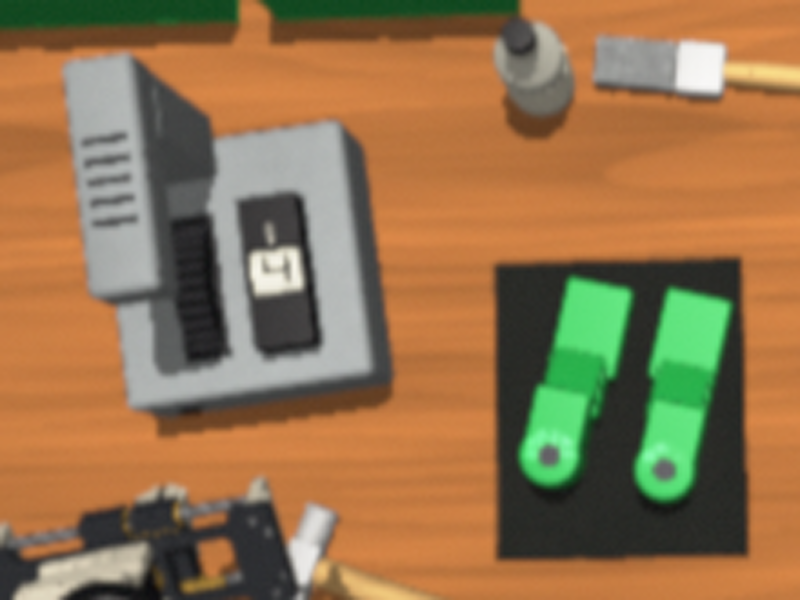

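The final view shows the 4 square in the window, the pair side by side on the mat with holes at crop px (548,455) and (663,468), and everything else unmoved. Handing in.

```bash
python3 -c "
from cell import robot
print(robot.hand_in())"
```

```text
the job is handed in; nothing more can be done
None
```

The matching right last now stands beside the left one, and the timer shows 4. I handed the job in at about 15 s of the 61 s allowed; the hand-in reports no verdict.

- **Lasts:** The left last on the mat is the square-toed one, so I placed the green square right last beside it. My last measurement put it 89 mm to the right, level within about 5 mm, with toes the same way to within roughly 0.03 rad. In the last top picture the left last and the two round lasts are where they started. The other things I could see had not moved either, but I did not measure them.
- **Wheel:** I rolled it from about 1.06 rad to 4 in three strokes, with about 35 N at most in the readings. The crossbar of the 4 measured +0.5° from square in two wrist views, about 2.50 rad, and it looks square in the top view. The arm had been pulled back clear of everything.
- **Disagreements:** The first hand-picked edges of the left last disagreed by 13 mm between views. I re-picked them on an enlarged crop, and they then agreed to about 3 mm.
- **Lean:** A 40° lean towards the wheel ran joint 4 to its limit. I leaned about 31° instead, just clear of the heater by my calculation; no contact with it showed.

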